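# Sort the copier's feed rollers onto the rack

### The job

Put away the copier's feed rollers: lay each green-banded roller level across the two rails of the row that fits its length (long ones on the wide-set pair, short ones on the close-set pair), squarely, with one white end block resting on each rail. Lay the red-banded rollers flat on the red reject mat, side by side. Leave the yellow sticky notes where they are.

Things in the scene. Friction and masses are not known exactly. Their poses are not given: they have to be found in the camera images.
- long_green_a: feed roller 130 mm long: black rubber sleeve, 27 mm thick, a white square end block (30 x 30 mm, 18 mm long) at each end and a green band next to each block. Green = passed. Origin at its centre, 15 mm above what the blocks rest on; y along its length; any side may be up. 0.06 to 0.17 kg. Starts on the worktop; may be absent
- long_green_b: feed roller 130 mm long: black rubber sleeve, 27 mm thick, a white square end block (30 x 30 mm, 18 mm long) at each end and a green band next to each block. Green = passed. Origin at its centre, 15 mm above what the blocks rest on; y along its length; any side may be up. 0.06 to 0.17 kg. Starts on the worktop; may be absent
- long_red: feed roller 130 mm long: black rubber sleeve, 27 mm thick, a white square end block (30 x 30 mm, 18 mm long) at each end and a red band next to each block. Red = rejected. Origin at its centre, 15 mm above what the blocks rest on; y along its length; any side may be up. 0.06 to 0.17 kg. Starts on the worktop; may be absent
- short_green_a: feed roller 80 mm long: black rubber sleeve, 27 mm thick, a white square end block (30 x 30 mm, 18 mm long) at each end and a green band next to each block. Green = passed. Origin at its centre, 15 mm above what the blocks rest on; y along its length; any side may be up. 0.06 to 0.17 kg. Starts on the worktop; may be absent
- short_green_b: feed roller 80 mm long: black rubber sleeve, 27 mm thick, a white square end block (30 x 30 mm, 18 mm long) at each end and a green band next to each block. Green = passed. Origin at its centre, 15 mm above what the blocks rest on; y along its length; any side may be up. 0.06 to 0.17 kg. Starts on the worktop; may be absent
- short_red: feed roller 80 mm long: black rubber sleeve, 27 mm thick, a white square end block (30 x 30 mm, 18 mm long) at each end and a red band next to each block. Red = rejected. Origin at its centre, 15 mm above what the blocks rest on; y along its length; any side may be up. 0.06 to 0.17 kg. Starts on the worktop; may be absent
- rack: fixed rack: steel plate 170 x 256 x 6 mm with four blue upright rails along its x, each 12 mm wide, top 40 mm above the worktop, open between; tabs at the rail ends stand 11 mm higher, 154 mm apart. Origin at worktop level, z up. Rails at y = 131 and 19 mm: long row; at y = -34 and -96 mm: short row. Rollers lie across a pair, along y, an end block on each rail
- long_row (a point): middle of the long row at the height of its rail tops; axes as the rack's: x along the rails, y across them. The row takes two rollers side by side, e.g. at x = -36 and +36 mm
- short_row (a point): middle of the short row at the height of its rail tops; axes as the rack's: x along the rails, y across them. The row takes two rollers side by side, e.g. at x = -36 and +36 mm
- reject_mat: fixed flat red mat, 130 mm (its x) by 150 mm (its y), 3 mm thick, on the worktop; a fixed low black box stands about 15 mm behind it (towards +x), do not lay a roller onto that; origin on the worktop under its centre, z up. Two rollers fit side by side with their length along its x, for example at y = -36 and +36 mm
- sticky_yellow: yellow block of sticky notes, 50 x 50 x 24 mm, a loose bystander near the rack; origin under its centre
Things that resemble listed ones, but are neither listed nor needed, are in the scene too. Leave any orange look-alike of the short_green_b alone.

How it is judged:
At the end, for the whole second after the job is handed in: Green rollers on their own row: 13 mm from its middle line, 70 mm along it, centre 11.5 to 19.5 mm over the rails, square to 0.15 rad. Red rollers flat on the mat: centre within 50 mm (x) and 68 mm (y) of its middle, 13 to 23 mm above the worktop, level to 0.12 rad. All at rest (y of long_green_a in the frame of long_row between -0.013 and 0.013 m and x of long_green_a in the frame of long_row between -0.07 and 0.07 m and z of long_green_a in the frame of long_row between 0.0115 and 0.0195 m and angle between the y axis of each of long_green_a, long_green_b and the y axis of long_row, either way round below 0.15 rad and linear speed of each of long_green_a, long_green_b, long_red, short_green_a, short_green_b, short_red below 0.02 m/s and y of long_green_b in the frame of long_row between -0.013 and 0.013 m and x of long_green_b in the frame of long_row between -0.07 and 0.07 m and z of long_green_b in the frame of long_row between 0.0115 and 0.0195 m and y of long_red in the frame of reject_mat between -0.068 and 0.068 m and x of long_red in the frame of reject_mat between -0.05 and 0.05 m and z of long_red in the frame of reject_mat between 0.013 and 0.023 m and angle between long_red's own y axis and vertical between 1.45 and 1.69 rad and y of short_green_a in the frame of short_row between -0.013 and 0.013 m and x of short_green_a in the frame of short_row between -0.07 and 0.07 m and z of short_green_a in the frame of short_row between 0.0115 and 0.0195 m and angle between the y axis of each of short_green_a, short_green_b and the y axis of short_row, either way round below 0.15 rad and y of short_green_b in the frame of short_row between -0.013 and 0.013 m and x of short_green_b in the frame of short_row between -0.07 and 0.07 m and z of short_green_b in the frame of short_row between 0.0115 and 0.0195 m and y of short_red in the frame of reject_mat between -0.068 and 0.068 m and x of short_red in the frame of reject_mat between -0.05 and 0.05 m and z of short_red in the frame of reject_mat between 0.013 and 0.023 m and angle between short_red's own y axis and vertical between 1.45 and 1.69 rad); the robot touches nothing.
It fails at once if the sticky notes are displaced by more than 60 mm (distance of sticky_yellow from where it was at the start of the episode above 0.06 m).
Of long_green_a, long_green_b, long_red, short_green_a, short_green_b, short_red only 5 to 6 are there at a start; the rules pass over those that are not, and their reading is None.
At some moment in a run one of long_red, short_red may be knocked a few centimetres aside while the robot is not near it.
Once in a run the grip may slacken for a moment while it holds something.
It also fails if it takes over 210 s, if anything falls off the work surface, if the arm or the gripper's body presses on something with over 40 N, if the wrist force passes 120 N, or if a joint passes its speed limit or range.

### The arm

A 7-joint arm with a two-finger parallel gripper is mounted at the origin on a cart in front of the work surface, level with it; the furniture and walls round the work are solid. World frame = base frame: x ahead of the robot, y to its left, z up, the work surface at z = 0. Lengths are in m, angles in rad, forces in N, time in s.
With the tool pointing down it reaches from about 0.425 to 0.875 m from the base axis. Payload 4.7 kg.
Tool frame: the origin (TCP) lies where the fingers leave the gripper's body, on its centre line; the fingertips stand 70 mm ahead of it and the grasp point (between the pads) lies 51 mm ahead of it; z points along the fingers, y is the line along which they close (so a half turn about z gives the same grasp; the last joint's range is limited). The gripper opens to 87 mm and grips with 3 to 60 N. Pads are 19 mm wide; open, the fingers measure 117 mm over their backs; the gripper's body (75 mm by 190 mm) begins 51 mm behind the grasp point.
Start: joints at [1.316, 0.321, -0.07, 1.45, 0.023, 1.371, -0.057], TCP at [0.173, -0.627, 0.292] pointing down, gripper open.
Joint ranges: [-2.86, 2.86], [-0.3, 2.09], [-1.38, 1.24], [0.06, 2.45], [-1.56, 4.7], [0.09, 2.05], [-2.69, 2.69]. Speed limits (rad/s): [2.57, 2.57, 3.14, 3.14, 3.14, 3.14, 3.14].

### API

Orientations are given as a rotation vector (axis times angle).
In Python, from bench import ctrl gives the robot as it stands.
- The arm moves only by the tool drive_tool, never from a script. Its argument "motion" is a list of rows, each a list of 3 entries, a list of its own where there are three numbers: the shift along the tool's x, y, z in cm, then the turn, a rotation vector about the tool's x, y, z in degrees, then the opening, from -1 (shut) to 1 (fully open). In form: [[[x, y, z], [ax, ay, az], claw], ...]. A call has 1 to 12 rows; each row shifts and turns the commanded pose from where the row before left it, along the tool's axes as they then stand; what a row does not reach is not made up. A row lasts 1/8 s, in which the tool goes at most 62.5 mm and 10.7 degrees, less where a joint would pass 70% of its speed; a pose out of reach is approached as far as the arm can. A call with a gripper value outside its range is refused whole. The fingers move at their own pace and stop on an object; "force" is the grip in N (left out, the last holds). Time passes only in rows, so rows that do not move let the fingers close. It gives the time, the measured TCP pose, the force, the opening and the grip force at its end, in the units of the state.
- ctrl.get_state(): the state, without advancing time (a new reading comes with each control period).
- ctrl.get_image(name): name is "scene" or "side" or "wrist"; returns the picture (420x560x3 uint8, red, green, blue); there is no depth.
- ctrl.calibration(name): a dict with "K" (3x3 intrinsics, pixels), "origin" and "attitude" of the camera in the world; the wrist camera has in their place "tool_from_camera" (4x4, takes a point from camera to tool coordinates, whose origin is the TCP and whose axes are the flange's). Camera axes: x right, y up, looking along -z (the intrinsics and any distortion apply to the point x, -y, -z); pixel columns grow to the right and rows downward; lengths in m; the calibration is good to about 2 mm. A picture is of the moment at which its call begins: read the wrist's pose just before it. calibration takes no time and is no camera call.
- ctrl.close_job(): hands the job in; it is judged then, once.
The state is a dict: "time": time; "joint_positions": joint angles; "qd": joint speeds; "joint_torque": joint torques, N m; "position": TCP position; "tool_rot": TCP orientation; "ft_force": force on the tool from outside, world axes, zero at the start; "torque": the same for the moment, N m; "grip_width": opening from 0.0 (shut) to 1.0 (fully open); "grip_force": force on a finger pad.
Only numpy, scipy, OpenCV 4.12 (cv2) and the standard library are available. Lean on these libraries where they do the work, as an engineer would, in place of code of your own. Each camera call takes 0.05 s, during which the arm holds its last target. There are 200 camera calls.

## Working session

There is one attempt and no reset: what is moved stays moved. The work goes in short steps, Python scripts to look and compute and a tool call to move; the robot and the scene stay as the last step left them, time stands still between calls to the robot, and variables do not carry over. Pictures are saved under pics/ and viewed, at most 14 in all, crops included, and the job is handed in when it is done.

Besides the shell and the picture viewer there is one more tool, called after ">>>" as name(argument=value, ...) on one line, values as JSON. drive_tool: Moves the arm, as the interface text tells. Its arguments: {"type":"object","properties":{"motion":{"type":"array","items":{"type":"array"}},"force":{"type":"number"}},"required":["motion"]}

```bash
mkdir -p pics; ls
python3 - <<'E'
from bench import ctrl
import cv2,numpy as np
for n in("scene","side"):
    cv2.imwrite(f"pics/{n}0.png",ctrl.get_image(n)[:,:,::-1])
for n in("scene","side","wrist"):print(n,ctrl.calibration(n))
print(ctrl.get_state())
E
```

```text
pics
scene {'K': array([[463.75544547,   0.        , 285.34087972],
       [  0.        , 463.75544547, 207.88863487],
       [  0.        ,   0.        ,   1.        ]]), 'origin': array([-0.24711327,  0.84957244,  0.78872084]), 'attitude': array([ 0.46443558, -1.1226681 , -2.1369259 ])}
side {'K': array([[406.70032285,   0.        , 287.41887808],
       [  0.        , 406.70032285, 208.46901751],
       [  0.        ,   0.        ,   1.        ]]), 'origin': array([-0.54034325,  0.69587449,  0.94291489]), 'attitude': array([ 0.57711264, -0.95251897, -1.8919345 ])}
wrist {'K': array([[347.11116025,   0.        , 275.06055741],
       [  0.        , 347.11116025, 213.94471785],
       [  0.        ,   0.        ,   1.        ]]), 'tool_from_camera': array([[-6.92413162e-05,  9.64988441e-01,  2.62292402e-01,
         7.09502124e-02],
       [ 9.99999669e-01, -1.45861260e-04,  8.00616874e-04,
        -1.67067171e-04],
       [ 8.10844329e-04,  2.62292371e-01, -9.64988111e-01,
        -9.21600647e-02],
       [ 0.00000000e+00,  0.00000000e+00,  0.00000000e+00,
         1.00000000e+00]])}
{'time': 0.1, 'joint_positions': array([ 1.31611233,  0.32174581, -0.0700796 ,  1.45158791,  0.02261709,
        1.37081077, -0.05691543]), 'qd': array([-3.45963839e-04, -7.76576691e-04,  1.86140312e-03, -2.44465962e-03,
        2.45537753e-05, -5.49352366e-04, -1.01975298e-03]), 'joint_torque': array([ 5.95276979e-04, -4.92570841e+01, -4.05461323e-01, -3.13399136e+01,
       -6.41982467e-02,  3.94952728e-02,  7.99754571e-05]), 'position': array([ 0.17246017, -0.62629552,  0.29125522]), 'tool_rot': array([-3.11154762e+00, -4.20721586e-01,  5.48200230e-04]), 'ft_force': array([-0.00844539, -1.05445167,  0.37637976]), 'torque': array([-0.01131246,  0.00763045,  0.00794837]), 'grip_force': 0.0, 'grip_width': 0.9984762744366448}
```

View pics/scene0.png

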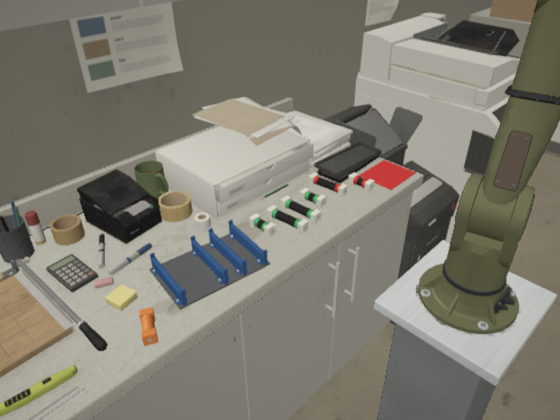

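View pics/side0.png

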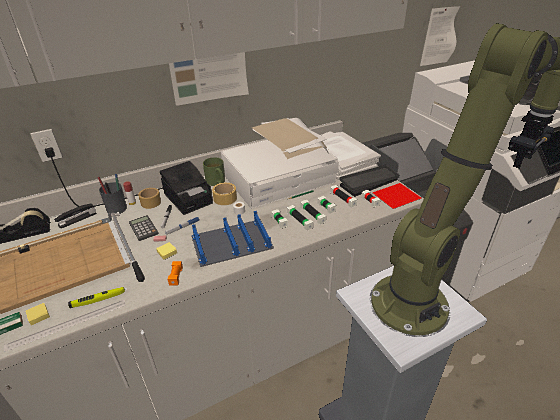

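```bash
cat > h.py <<'E'
import numpy as np,cv2
from scipy.spatial.transform import Rotation as R
from bench import ctrl
def cam(n,st=None):
    c=ctrl.calibration(n);K=c['K']
    if n=='wrist':
        T=np.eye(4);T[:3,:3]=R.from_rotvec(st['tool_rot']).as_matrix();T[:3,3]=st['position']
        T=T@c['tool_from_camera'];return K,T[:3,:3],T[:3,3]
    return K,R.from_rotvec(c['attitude']).as_matrix(),c['origin']
def px2w(C,uv,z):
    K,Rm,o=C;uv=np.atleast_2d(uv).astype(float)
    d=np.linalg.solve(K,np.c_[uv,np.ones(len(uv))].T).T*[1,-1,-1]@Rm.T
    return o+d*((z-o[2])/d[:,2])[:,None]
def w2px(C,p):
    K,Rm,o=C;q=(np.atleast_2d(p)-o)@Rm*[1,-1,-1];q=q@K.T;return q[:,:2]/q[:,2:]
E
python3 - <<'E'
from h import *
im=cv2.imread("pics/scene0.png")
cv2.imwrite("pics/crop0.png",cv2.resize(im[155:305,140:420],(784,420),interpolation=cv2.INTER_CUBIC))
C=cam('scene');print(px2w(C,[(262,225),(289,218),(301,208),(313,198),(328,184),(362,182),(388,176)],.015).round(3))
E
```

```text
[[ 0.533  0.155  0.015]
 [ 0.502  0.079  0.015]
 [ 0.512  0.018  0.015]
 [ 0.522 -0.047  0.015]
 [ 0.542 -0.141  0.015]
 [ 0.472 -0.226  0.015]
 [ 0.435 -0.316  0.015]]
```

View pics/crop0.png

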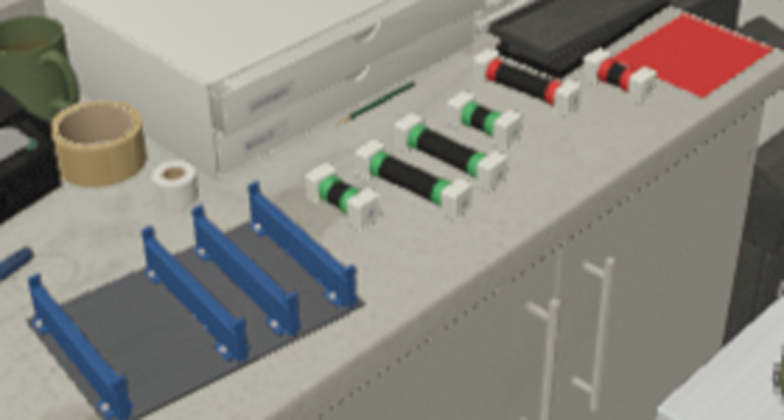

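>>> drive_tool(motion=[[[0,0,0],[0,0,7.7],0.1],[[0,0,0],[0,0,7.7],0.1],[[2.3,-4.5,0],[0,0,0],0.1],[[2.3,-4.5,0],[0,0,0],0.1],[[2.3,-4.5,0],[0,0,0],0.1],[[2.3,-4.5,0],[0,0,0],0.1],[[2.3,-4.5,0],[0,0,0],0.1],[[2.3,-4.5,0],[0,0,0],0.1],[[2.3,-4.5,0],[0,0,0],0.1],[[2.3,-4.5,0],[0,0,0],0.1],[[2.3,-4.5,0],[0,0,0],0.1],[[2.3,-4.5,0],[0,0,0],0.1]], force=25)

```text
time: 1.6
position: [0.4029, -0.175, 0.292]
tool_rot: [3.141, -0.0, -0.0]
ft_force: [1.3, -0.3, 0.5]
grip_width: 0.553
grip_force: 0.0
```

Run:
```python
from h import *
C=cam('scene')
f=lambda L:np.array(L)/2.8+[140,155]-.2
N=['SG1','LG1','LG2','SG2','LR','SR']
P=[(322,176),(364,200),(372,152),(455,192),(410,124),(494,162),(462,104),(510,118),(487,65),(568,90),(598,62),(643,78)]
w=px2w(C,f(P),.03)
for i,n in enumerate(N):
    a,b=w[2*i],w[2*i+1];print(n,((a+b)/2)[:2].round(3),np.linalg.norm(a-b).round(3),np.degrees(np.arctan2(*(a-b)[1::-1])).round(1))
print('tabs',px2w(C,f([(36,280),(118,376),(148,232),(240,322),(198,210),(291,296),(254,187),(350,268)]),.051)[:,:2].round(3).tolist())
print('mat',px2w(C,f([(683,12),(775,50),(706,95)]),.003)[:,:2].round(3).tolist())
print(ctrl.get_state()['position'],ctrl.get_state()['tool_rot'])
```

```text
SG1 [0.528 0.159] 0.059 1.6
LG1 [0.498 0.09 ] 0.109 4.7
LG2 [0.505 0.025] 0.111 5.0
SG2 [ 0.52  -0.045] 0.058 15.5
LR [ 0.533 -0.129] 0.102 12.6
SR [ 0.468 -0.215] 0.058 7.2
tabs [[0.599, 0.459], [0.449, 0.477], [0.584, 0.35], [0.429, 0.368], [0.578, 0.297], [0.423, 0.316], [0.568, 0.236], [0.414, 0.255]]
mat [[0.523, -0.422], [0.389, -0.42], [0.391, -0.276]]
[ 0.40288656 -0.17504844  0.29202651] [ 3.14125230e+00 -1.45061265e-04 -3.41126361e-04]
```

>>> drive_tool(motion=[[[4,-4,0],[0,0,0],0.1],[[4,-4,0],[0,0,0],0.1],[[2,-2,0],[0,0,0],0.1],[[0,0,0],[0,0,0],0.1]])

```text
time: 2.1
position: [0.5034, -0.0743, 0.2918]
tool_rot: [-3.14, -0.007, 0.001]
ft_force: [-0.6, -0.3, -0.5]
grip_width: 0.55
grip_force: 0.0
```

Run:
```python
from h import *
import pickle
s=ctrl.get_state();im=ctrl.get_image('wrist');pickle.dump((s,im),open('v1.pkl','wb'))
cv2.imwrite("pics/w1.png",im[:,:,::-1])
```

```text
(no output)
```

View pics/w1.png

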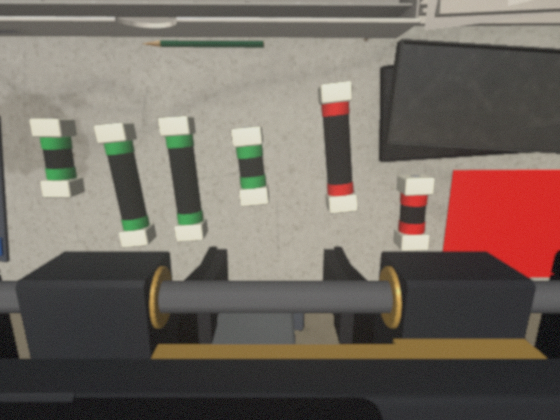

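>>> drive_tool(motion=[[[0,-5.5,0],[0,0,0],0.1],[[0,-5.5,0],[0,0,0],0.1],[[0,-5.5,0],[0,0,0],0.1],[[0,-5.5,0],[0,0,0],0.1],[[0,-5.5,0],[0,0,0],0.1],[[0,-5.5,0],[0,0,0],0.1],[[0,-5,0],[0,0,0],0.1],[[0,0,0],[0,0,0],0.1]])

```text
time: 3.15
position: [0.5008, 0.3064, 0.2918]
tool_rot: [-3.14, -0.009, 0.003]
ft_force: [-0.1, -0.2, 0.6]
grip_width: 0.55
grip_force: 0.0
```

Run:
```python
from h import *
import pickle
s=ctrl.get_state();im=ctrl.get_image('wrist');pickle.dump((s,im),open('v2.pkl','wb'))
cv2.imwrite("pics/w2.png",im[:,:,::-1]);print(s['position'],s['joint_positions'])
```

```text
[0.50078209 0.3064438  0.29178111] [ 0.17424727  0.30791274 -0.92740307  1.58855731  0.24769788  1.37096931
 -2.34493715]
```

View pics/w2.png

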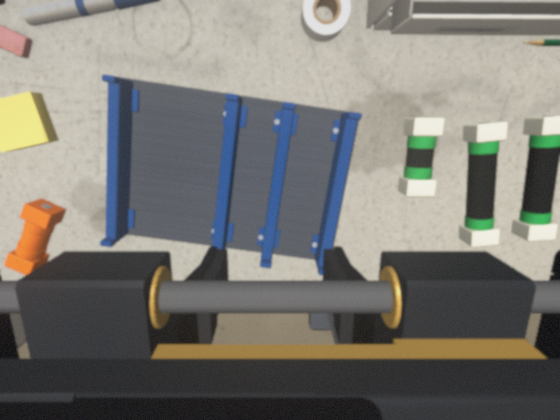

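Run:
```python
from h import *
import pickle
s1=pickle.load(open('v1.pkl','rb'))[0];s2=pickle.load(open('v2.pkl','rb'))[0]
C=cam('wrist',s1)
N=['SG1','LG1','LG2','SG2','LR','SR']
w=px2w(C,[(53,128),(62,187),(114,133),(136,235),(176,125),(189,230),(248,136),(253,197),(336,92),(342,203),(416,186),(413,240)],.015)
for i,n in enumerate(N):
    a,b=w[2*i],w[2*i+1];print(n,((a+b)/2)[:2].round(3),np.linalg.norm(a-b).round(3),np.degrees(np.arctan2(*(a-b)[1::-1])).round(1))
print('mat',px2w(C,[(452,170),(444,275)],.003)[:,:2].round(3).tolist())
C=cam('wrist',s2)
t=px2w(C,[(110,79),(115,241),(233,97),(219,248),(288,106),(267,263),(352,117),(323,270)],.051)[:,:2];print(t.round(3).tolist())
m=np.array([(x,y) for y in(.131,.019,-.034,-.096) for x in(.081,-.081)])
mc,tc=m.mean(0),t.mean(0);H=(m-mc).T@(t-tc)
a=np.arctan2(H[0,1]-H[1,0],H[0,0]+H[1,1]);Rm=np.array([[np.cos(a),-np.sin(a)],[np.sin(a),np.cos(a)]])
o=tc-Rm@mc;print('rack',o.round(4),np.degrees(a),(t-(m@Rm.T+o)).round(3).tolist())
for n,y in(('long',.075),('short',-.065)):
    for x in(.036,-.036):print(n,x,(o+Rm@[x,y]).round(3))
```

```text
SG1 [0.534 0.156] 0.062 -0.4
LG1 [0.504 0.088] 0.112 5.9
LG2 [0.511 0.026] 0.114 3.3
SG2 [ 0.525 -0.047] 0.065 3.9
LR [ 0.544 -0.141] 0.115 6.2
SR [ 0.475 -0.227] 0.062 3.2
mat [[0.522, -0.268], [0.396, -0.276]]
[[0.606, 0.456], [0.451, 0.47], [0.591, 0.346], [0.444, 0.364], [0.583, 0.296], [0.428, 0.315], [0.574, 0.236], [0.421, 0.257]]
rack [0.5116 0.3375] -7.514890727729054 [[-0.003, -0.001], [0.003, -0.008], [-0.004, 0.0], [0.011, -0.003], [-0.004, 0.003], [0.001, 0.001], [-0.005, 0.005], [0.002, 0.004]]
long 0.036 [0.557 0.407]
long -0.036 [0.486 0.417]
short 0.036 [0.539 0.268]
short -0.036 [0.467 0.278]
```

>>> drive_tool(motion=[[[0.8,3.8,2],[0,0,0],0.1],[[0.8,3.8,3],[0,0,0],0.1],[[0.8,3.8,4],[0,0,0],0.1],[[0.9,3.6,4],[0,0,0],0.1],[[0,0,2.5],[0,0,0],0.1],[[0,0,0],[0,0,0],0.1],[[0,0,3.2],[0,0,0],0.1],[[0,0,3.0],[0,0,0],0.1],[[0,0,0],[0,0,0],0.1],[[0,0,0],[0,0,0],-0.6],[[0,0,0],[0,0,0],-0.6],[[0,0,0],[0,0,0],-0.6]], force=25)

```text
time: 4.7
position: [0.5363, 0.1535, 0.0764]
tool_rot: [-3.141, 0.0, -0.003]
ft_force: [-1.4, -0.3, 4.7]
grip_width: 0.302
grip_force: 25.0
```

>>> drive_tool(motion=[[[0,0,-4],[0,0,0],-0.6],[[0,0,-5],[0,0,0],-0.6],[[0,0,0],[0,0,-10.3],-0.6],[[0,0,0],[0,0,-10.3],-0.6],[[0,0,0],[0,0,-10.3],-0.6],[[0,0,0],[0,0,-10.3],-0.6],[[0,0,0],[0,0,-10.3],-0.6],[[0,0,0],[0,0,-10.3],-0.6],[[0,0,0],[0,0,-10.3],-0.6],[[0,0,0],[0,0,-10.3],-0.6],[[5,-0.7,0],[0,0,0],-0.6],[[0,0,0],[0,0,0],-0.6]])

```text
time: 6.2
position: [0.5338, 0.2087, 0.1661]
tool_rot: [-2.355, -2.075, -0.004]
ft_force: [-0.2, 0.8, -0.6]
grip_width: 0.302
grip_force: 25.0
```

>>> drive_tool(motion=[[[3,-0.2,0],[0,0,0],-0.6],[[3.1,-0.3,0],[0,0,0],-0.6],[[0,0,0],[0,0,0],-0.6],[[0,0,2.5],[0,0,0],-0.6],[[0,0,1.4],[0,0,0],-0.6],[[0,0,1.0],[0,0,0],-0.6],[[0,0,0],[0,0,0],-0.6],[[0,0,0],[0,0,-0.2],0.05],[[0,0,0],[0,0,0],0.05],[[0,0,-4],[0,0,0],0.05],[[0,0,-6],[0,0,0],0.05],[[-5,0,-2],[0,0,0],0.1]])

```text
time: 7.7
position: [0.532, 0.2207, 0.2407]
tool_rot: [-2.352, -2.083, -0.013]
ft_force: [0.3, -0.6, 0.1]
grip_width: 0.544
grip_force: 0.0
```

Run:
```python
from h import *
cv2.imwrite("pics/s2.png",cv2.resize(ctrl.get_image('scene')[155:305,140:420,::-1],(784,420),interpolation=cv2.INTER_CUBIC))
print(ctrl.get_state()['position'])
```

```text
[0.53418568 0.20926404 0.2403726 ]
```

View pics/s2.png

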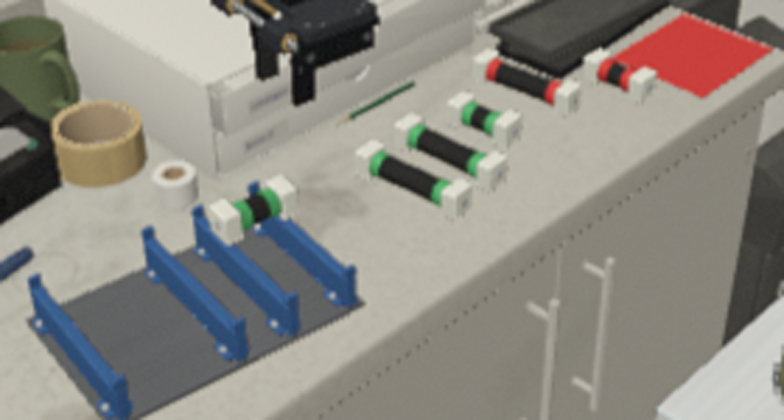

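>>> drive_tool(motion=[[[0,0,0],[0,0,10.6],0.1],[[0,0,0],[0,0,10.6],0.1],[[0,0,0],[0,0,10.6],0.1],[[0,0,0],[0,0,10.6],0.1],[[0,0,0],[0,0,10.6],0.1],[[0,0,0],[0,0,10.6],0.1],[[0,0,0],[0,0,10.6],0.1],[[0,0,0],[0,0,2.8],0.1],[[-1.4,4,3],[0,0,0],0.1],[[-1.4,4,4],[0,0,0],0.1],[[-1.4,3.7,3],[0,0,0],0.1],[[0,0,0],[0,0,0],0.1]])

```text
time: 9.25
position: [0.4993, 0.0906, 0.1335]
tool_rot: [3.136, 0.145, -0.009]
ft_force: [0.5, 0.9, -0.3]
grip_width: 0.55
grip_force: 0.0
```

>>> drive_tool(motion=[[[0.4,0.2,2.5],[0,0,0],0.1],[[0,0,3.4],[0,0,0],0.1],[[0,0,0],[0,0,0],0.1],[[0,0,0],[0,0,0],-0.6],[[0,0,0],[0,0,0],-0.6],[[0,0,0],[0,0,0],-0.6]])

```text
time: 10.0
position: [0.5066, 0.0931, 0.0784]
tool_rot: [3.137, 0.153, 0.003]
ft_force: [-0.2, -0.5, 3.7]
grip_width: 0.305
grip_force: 25.0
```

>>> drive_tool(motion=[[[0,0,-5],[0,0,0],-0.6],[[0,0,-5],[0,0,0],-0.6],[[0,0,0],[0,0,-10.5],-0.6],[[0,0,0],[0,0,-10.5],-0.6],[[0,0,0],[0,0,-10.5],-0.6],[[0,0,0],[0,0,-10.5],-0.6],[[0,0,0],[0,0,-10.5],-0.6],[[0,0,0],[0,0,-10.5],-0.6],[[0,0,0],[0,0,-10.5],-0.6],[[0,0,0],[0,0,-3.4],-0.6],[[5,0,0],[0,0,0],-0.6],[[5,0,0],[0,0,0],-0.6]])

```text
time: 11.5
position: [0.5194, 0.1923, 0.1775]
tool_rot: [2.365, 2.067, 0.0]
ft_force: [0.3, -0.2, -0.8]
grip_width: 0.302
grip_force: 25.0
```

>>> drive_tool(motion=[[[5,0.1,0],[0,0,0],-0.6],[[5,0.2,0],[0,0,0],-0.6],[[5,0.1,0],[0,0,0],-0.6],[[4,0.1,0],[0,0,0],-0.6],[[2,0,0],[0,0,0],-0.6],[[0,0,0],[0,0,0],-0.6]])

```text
time: 12.25
position: [0.55, 0.4019, 0.1772]
tool_rot: [-2.358, -2.074, -0.0]
ft_force: [-0.6, -0.1, -1.3]
grip_width: 0.304
grip_force: 25.0
```

>>> drive_tool(motion=[[[0.7,0.4,2],[0,0,0],-0.6],[[0,0,2],[0,0,0],-0.6],[[0,0,1.7],[0,0,0],-0.6],[[0,0,0],[0,0,0],-0.6],[[0,0,0],[0,0,0],0.05],[[0,0,0],[0,0,0],0.05],[[0,0,-4],[0,0,0],0.05],[[0,0,-6],[0,0,0],0.05],[[-5,0,0],[0,0,0],0.1],[[-6,0,0],[0,0,0],0.1],[[-6,0,0],[0,0,0],0.1],[[0,0,0],[0,0,0],0.1]])

```text
time: 13.75
position: [0.5357, 0.2304, 0.2198]
tool_rot: [2.369, 2.056, -0.005]
ft_force: [0.1, 0.0, -0.4]
grip_width: 0.55
grip_force: 0.0
```

Run:
```python
from h import *
s=ctrl.get_state();im=ctrl.get_image('wrist')
cv2.imwrite("pics/w3.png",im[:,:,::-1]);import pickle;pickle.dump(s,open('v3.pkl','wb'));print(s['position'])
C=cam('wrist',s)
print(w2px(C,[(.536,.2695,.055),(.555,.409,.055)]))
```

```text
[0.5356518  0.23035443 0.21982308]
[[268.73458988 164.55491596]
 [266.25996136 -59.3987871 ]]
```

View pics/w3.png

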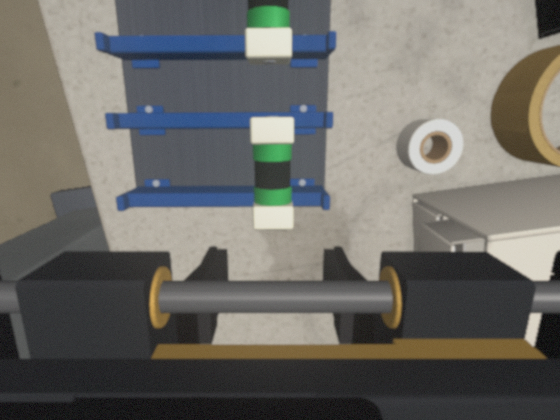

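Run:
```python
from h import *
import pickle
C=cam('wrist',pickle.load(open('v3.pkl','rb')))
print('tabs',px2w(C,[(102,43),(332,41),(112,120),(328,121),(122,201),(325,201)],.051)[:,:2].round(4).tolist())
print('blk',px2w(C,[(269,42),(272,129),(274,215)],.070)[:,:2].round(4).tolist())
```

```text
tabs [[0.4349, 0.3674], [0.5911, 0.3464], [0.4282, 0.3169], [0.583, 0.2941], [0.4198, 0.2572], [0.5747, 0.2351]]
blk [[0.548, 0.3482], [0.5422, 0.2948], [0.535, 0.2348]]
```

>>> drive_tool(motion=[[[0,0,0],[0,0,10.6],0.1],[[0,0,0],[0,0,10.6],0.1],[[0,0,0],[0,0,10.6],0.1],[[0,0,0],[0,0,10.6],0.1],[[0,0,0],[0,0,10.6],0.1],[[0,0,0],[0,0,10.6],0.1],[[0,0,0],[0,0,10.6],0.1],[[0,5,0],[0,0,4.4],0.1],[[-1.2,5,2],[0,0,0],0.1],[[-1.2,5,3],[0,0,0],0.1],[[-1.2,5,3],[0,0,0],0.1],[[0,0,0],[0,0,0],0.1]])

```text
time: 15.3
position: [0.5136, 0.0333, 0.1379]
tool_rot: [3.139, 0.101, -0.008]
ft_force: [-1.2, 0.5, 0.2]
grip_width: 0.547
grip_force: 0.0
```

>>> drive_tool(motion=[[[-0.2,0.5,2.7],[0,0,0],0.1],[[0,0,3.4],[0,0,0],0.1],[[0,0,0],[0,0,0],0.1],[[0,0,0],[0,0,0],-0.6],[[0,0,0],[0,0,0],-0.6],[[0,0,0],[0,0,0],-0.6]])

```text
time: 16.05
position: [0.5147, 0.0311, 0.0805]
tool_rot: [3.139, 0.107, 0.004]
ft_force: [-0.1, 0.3, 3.6]
grip_width: 0.302
grip_force: 25.0
```

>>> drive_tool(motion=[[[0,0,-5],[0,0,0],-0.6],[[0,0,-5],[0,0,0],-0.6],[[0,0,0],[0,0,-10.5],-0.6],[[0,0,0],[0,0,-10.5],-0.6],[[0,0,0],[0,0,-10.5],-0.6],[[0,0,0],[0,0,-10.5],-0.6],[[0,0,0],[0,0,-10.5],-0.6],[[0,0,0],[0,0,-10.5],-0.6],[[0,0,0],[0,0,-10.5],-0.6],[[0,0,0],[0,0,-4.6],-0.6],[[5,-1,0],[0,0,0],-0.6],[[5,-1,0],[0,0,0],-0.6]])

```text
time: 17.55
position: [0.5079, 0.1334, 0.1796]
tool_rot: [2.373, 2.057, 0.001]
ft_force: [1.3, -0.3, -1.1]
grip_width: 0.302
grip_force: 25.0
```

>>> drive_tool(motion=[[[5,-1,0],[0,0,0],-0.6],[[5,-1,0],[0,0,0],-0.6],[[5,-1,0],[0,0,0],-0.6],[[5,-1,0],[0,0,0],-0.6],[[5,-1,0],[0,0,0],-0.6],[[3.4,-1.1,0],[0,0,0],-0.6],[[0,0,0],[0,0,0],-0.6],[[0,0,0],[0,0,0],-0.6]])

```text
time: 18.55
position: [0.4872, 0.4218, 0.179]
tool_rot: [2.371, 2.06, -0.001]
ft_force: [0.1, -0.5, -1.1]
grip_width: 0.296
grip_force: 25.0
```

>>> drive_tool(motion=[[[0.2,0,2],[0,0,0],-0.6],[[0,0,2],[0,0,0],-0.6],[[0,0,1.7],[0,0,0],-0.6],[[0,0,0],[0,0,0],-0.6],[[0,0,0],[0,0,0],0.05],[[0,0,0],[0,0,0],0.05],[[0,0,-4],[0,0,0],0.05],[[0,0,-6],[0,0,0],0.05],[[-5,0,0],[0,0,0],0.1],[[-5,0,0],[0,0,0],0.1],[[-5,0,0],[0,0,0],0.1],[[0,0,0],[0,0,0],0.1]])

```text
time: 20.05
position: [0.4675, 0.271, 0.2221]
tool_rot: [2.375, 2.049, -0.003]
ft_force: [-0.4, 0.0, 0.8]
grip_width: 0.548
grip_force: 0.0
```

Run:
```python
from h import *
s=ctrl.get_state();im=ctrl.get_image('wrist')
cv2.imwrite("pics/w4.png",im[:,:,::-1]);import pickle;pickle.dump(s,open('v4.pkl','wb'));print(s['position'])
```

```text
[0.46753325 0.27101499 0.22207425]
```

View pics/w4.png

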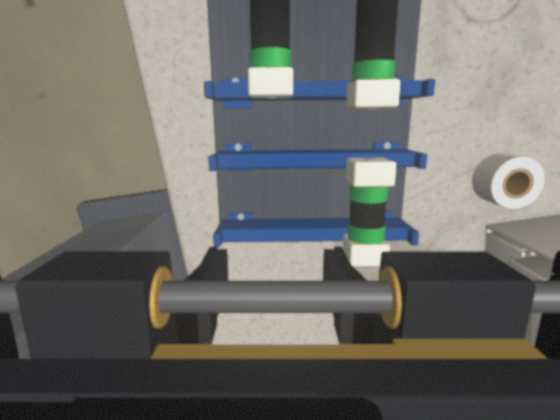

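>>> drive_tool(motion=[[[0,0,0],[0,0,10.6],0.1],[[0,0,0],[0,0,10.6],0.1],[[0,0,0],[0,0,10.6],0.1],[[0,0,0],[0,0,10.6],0.1],[[0,0,0],[0,0,10.6],0.1],[[0,0,0],[0,0,10.6],0.1],[[0,0,0],[0,0,10.6],0.1],[[0,5,0],[0,0,3.5],0.1],[[0,5,0],[0,0,0],0.1],[[0,5,0],[0,0,0],0.1],[[0,5,0],[0,0,0],0.1],[[0,5,0],[0,0,0],0.1]])

```text
time: 21.6
position: [0.4888, 0.0276, 0.2228]
tool_rot: [-3.139, -0.124, -0.003]
ft_force: [0.4, -0.2, 0.4]
grip_width: 0.552
grip_force: 0.0
```

>>> drive_tool(motion=[[[1.8,3.5,4],[0,0,0],0.1],[[1.8,3.5,4],[0,0,0],0.1],[[0,0,0],[0,0,0],0.1],[[0,0,0],[0,0,0],0.1]])

```text
time: 22.1
position: [0.5299, -0.0376, 0.1427]
tool_rot: [-3.138, -0.122, -0.001]
ft_force: [0.5, 1.4, 0.2]
grip_width: 0.55
grip_force: 0.0
```

>>> drive_tool(motion=[[[-0.3,0.7,3],[0,0,0],0.1],[[0,0,3.9],[0,0,0],0.1],[[0,0,0],[0,0,0],0.1],[[0,0,0],[0,0,0],-0.6],[[0,0,0],[0,0,0],-0.6],[[0,0,0],[0,0,0],-0.6]])

```text
time: 22.85
position: [0.5276, -0.0472, 0.0746]
tool_rot: [3.139, 0.118, 0.003]
ft_force: [-0.5, 1.3, 5.9]
grip_width: 0.3
grip_force: 25.0
```

>>> drive_tool(motion=[[[0,0,-5],[0,0,0],-0.6],[[0,0,-5],[0,0,0],-0.6],[[0,0,0],[0,0,-10.5],-0.6],[[0,0,0],[0,0,-10.5],-0.6],[[0,0,0],[0,0,-10.5],-0.6],[[0,0,0],[0,0,-10.5],-0.6],[[0,0,0],[0,0,-10.5],-0.6],[[0,0,0],[0,0,-10.5],-0.6],[[0,0,0],[0,0,-10.5],-0.6],[[0,0,0],[0,0,-4.2],-0.6],[[5,-1.6,0],[0,0,0],-0.6],[[5,-1.6,0],[0,0,0],-0.6]])

```text
time: 24.35
position: [0.5089, 0.0569, 0.1736]
tool_rot: [2.373, 2.058, 0.001]
ft_force: [-0.5, 0.0, -0.9]
grip_width: 0.301
grip_force: 24.9
```

>>> drive_tool(motion=[[[5,-1.6,0],[0,0,0],-0.6],[[5,-1.6,0],[0,0,0],-0.6],[[5,-1.6,0],[0,0,0],-0.6],[[4,-1.4,0],[0,0,0],-0.6],[[2.9,-0.8,0],[0,0,0],-0.6],[[0,0,0],[0,0,0],-0.6],[[0,0,0],[0,0,0],-0.6]])

```text
time: 25.22
position: [0.4704, 0.2819, 0.1731]
tool_rot: [2.371, 2.06, -0.001]
ft_force: [0.9, -0.2, -0.8]
grip_width: 0.306
grip_force: 24.9
```

Down to .0746+.041=.1157.

>>> drive_tool(motion=[[[0.1,0,2],[0,0,0],-0.6],[[0,0,2],[0,0,0],-0.6],[[0,0,1.7],[0,0,0],-0.6],[[0,0,0],[0,0,0],-0.6],[[0,0,0],[0,0,0],0.05],[[0,0,0],[0,0,0],0.05],[[0,0,-4],[0,0,0],0.05],[[0,0,-6],[0,0,0],0.05],[[-5,0,0],[0,0,0],0.1],[[-5,0,0],[0,0,0],0.1],[[0,0,0],[0,0,10.6],0.1],[[0,0,0],[0,0,10.6],0.1]])

```text
time: 26.72
position: [0.4567, 0.1838, 0.2168]
tool_rot: [2.715, 1.578, 0.001]
ft_force: [1.1, 0.4, 0.3]
grip_width: 0.552
grip_force: 0.0
```

>>> drive_tool(motion=[[[0,0,0],[0,0,10.6],0.1],[[0,0,0],[0,0,10.6],0.1],[[0,0,0],[0,0,10.6],0.1],[[0,0,0],[0,0,10.6],0.1],[[0,0,0],[0,0,10.6],0.1],[[0,5,0],[0,0,2.5],0.1],[[0,5,-1],[0,0,0],0.1],[[0,5,-1],[0,0,0],0.1],[[0,5,-1],[0,0,0],0.1],[[0,5,-1],[0,0,0],0.1],[[0,5,-1],[0,0,0],0.1],[[0,0,0],[0,0,0],0.1]])

```text
time: 28.22
position: [0.4864, -0.1184, 0.2671]
tool_rot: [3.137, 0.133, 0.003]
ft_force: [-0.9, 0.3, -0.2]
grip_width: 0.554
grip_force: 0.0
```

Run:
```python
from h import *
s=ctrl.get_state();im=ctrl.get_image('wrist')
cv2.imwrite("pics/w5.png",im[:,:,::-1]);import pickle;pickle.dump(s,open('v5.pkl','wb'));print(s['position'],s['tool_rot'])
```

```text
[ 0.48637865 -0.11838981  0.26713759] [3.13684493e+00 1.33186507e-01 2.56402461e-03]
```

View pics/w5.png

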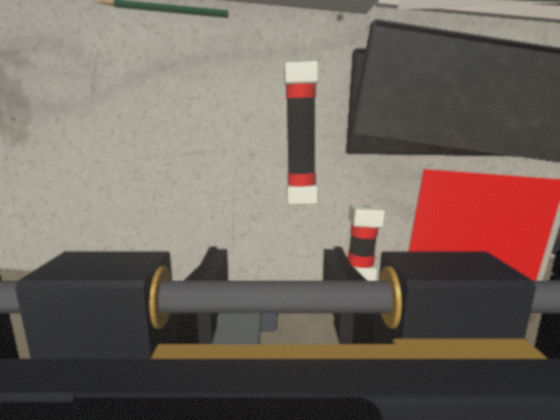

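Run:
```python
from h import *
import pickle
C=cam('wrist',pickle.load(open('v5.pkl','rb')))
w=px2w(C,[(301,72),(302,194),(368,216),(363,272)],.015)
for i in(0,1):
    a,b=w[2*i],w[2*i+1];print(((a+b)/2)[:2].round(4),np.linalg.norm(a-b).round(3),np.degrees(np.arctan2(*(a-b)[1::-1])).round(1))
print(px2w(C,[(422,170),(561,181),(411,252)],.003)[:,:2].round(4).tolist())
```

```text
[ 0.5446 -0.1393] 0.115 6.5
[ 0.4388 -0.2181] 0.063 3.9
[[0.5204, -0.2674], [0.5213, -0.4135], [0.4304, -0.2729]]
```

>>> drive_tool(motion=[[[-2,3.2,4],[0,0,0],0.1],[[-2,3.2,4],[0,0,0],0.1],[[-1.5,3.2,4.5],[0,0,0],0.1],[[0,0,0],[0,0,0],0.1],[[0,0,0],[0,0,0],0.1]])

```text
time: 28.9
position: [0.4413, -0.2127, 0.1417]
tool_rot: [-3.138, -0.149, -0.002]
ft_force: [1.1, 0.9, 1.6]
grip_width: 0.544
grip_force: 0.0
```

>>> drive_tool(motion=[[[-0.2,0.4,3],[0,0,0],0.1],[[0,0,3.7],[0,0,0],0.1],[[0,0,0],[0,0,0],0.1],[[0,0,0],[0,0,0],-0.6],[[0,0,0],[0,0,0],-0.6],[[0,0,0],[0,0,0],-0.6],[[0,0,-4],[0,0,0],-0.6],[[0,0,-4],[0,0,0],-0.6],[[0,0,0],[0,0,0],-0.6]])

```text
time: 30.02
position: [0.441, -0.2196, 0.1579]
tool_rot: [3.134, 0.145, 0.01]
ft_force: [0.2, 0.3, -0.4]
grip_width: 0.307
grip_force: 24.9
```

>>> drive_tool(motion=[[[0,0,0],[0,0,3.8],-0.6],[[0.4,5,0],[0,0,0],-0.6],[[0.4,5,0],[0,0,0],-0.6],[[0.3,5.8,0],[0,0,0],-0.6],[[0,0,0],[0,0,0],-0.6],[[0,0,3],[0,0,0],-0.6],[[0,0,2.6],[0,0,0],-0.6],[[0,0,2],[0,0,0],-0.6],[[0,0,0],[0,0,0],-0.6],[[0,0,0],[0,0,0],0.05],[[0,0,0],[0,0,0],0.05]])

```text
time: 31.4
position: [0.4542, -0.3762, 0.0788]
tool_rot: [3.141, 0.041, 0.001]
ft_force: [0.2, 0.7, 0.5]
grip_width: 0.447
grip_force: 0.0
```

>>> drive_tool(motion=[[[0,0,-5],[0,0,0],0.05],[[0,0,-5],[0,0,0],0.1],[[0,0,0],[0,0,-5],0.1],[[2.2,-4.5,0],[0,0,0],0.1],[[2.2,-4.5,0],[0,0,0],0.1],[[2.2,-4.5,0],[0,0,0],0.1],[[2.1,-4.5,0],[0,0,0],0.1],[[2,-4.5,4],[0,0,0],0.1],[[0,0,0],[0,0,0],0.1],[[0,0,0],[0,0,0],0.1]])

```text
time: 32.65
position: [0.5345, -0.1418, 0.1391]
tool_rot: [3.136, 0.178, 0.0]
ft_force: [0.1, -0.3, 0.4]
grip_width: 0.548
grip_force: 0.0
```

Run:
```python
from h import *
im=ctrl.get_image('scene')
cv2.imwrite("pics/s3.png",cv2.resize(im[155:305,140:420,::-1],(784,420),interpolation=cv2.INTER_CUBIC))
```

```text
(no output)
```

View pics/s3.png

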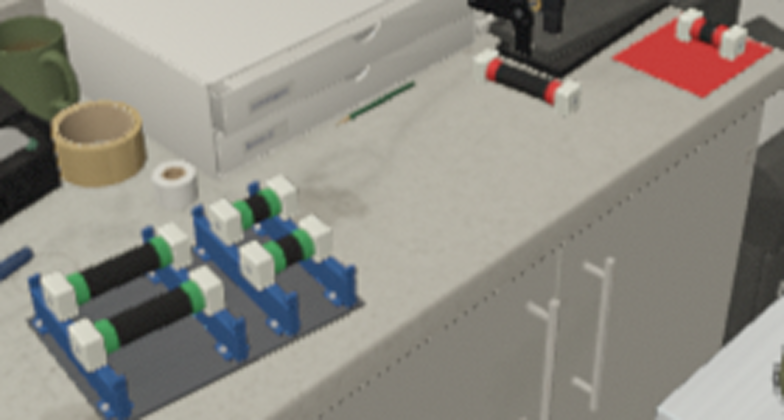

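>>> drive_tool(motion=[[[0,0,3],[0,0,0],0.1],[[0,0,3.4],[0,0,0],0.1],[[0,0,0],[0,0,0],0.1],[[0,0,0],[0,0,0],-0.6],[[0,0,0],[0,0,0],-0.6],[[0,0,0],[0,0,0],-0.6],[[0,0,-4],[0,0,0],-0.6],[[0,0,-5],[0,0,0],-0.6],[[0,0,0],[0,0,0],-0.6]])

```text
time: 33.83
position: [0.5374, -0.1416, 0.1696]
tool_rot: [3.133, 0.178, 0.013]
ft_force: [0.2, -0.2, -1.0]
grip_width: 0.305
grip_force: 25.0
```

>>> drive_tool(motion=[[[0,0,0],[0,0,5],-0.6],[[-2.3,4,0],[0,0,0],-0.6],[[-2.3,4,0],[0,0,0],-0.6],[[-2.3,4,0],[0,0,0],-0.6],[[-2.3,4.2,0],[0,0,0],-0.6],[[0,0,0],[0,0,0],-0.6],[[0,0,3],[0,0,0],-0.6],[[0,0,3.6],[0,0,0],-0.6],[[0,0,2],[0,0,0],-0.6],[[0,0,0],[0,0,0],-0.6]])

```text
time: 35.08
position: [0.4465, -0.3039, 0.0772]
tool_rot: [-3.139, -0.043, 0.003]
ft_force: [-0.5, 0.7, -1.1]
grip_width: 0.298
grip_force: 25.0
```

>>> drive_tool(motion=[[[0,0,0],[0,0,0],0.05],[[0,0,0],[0,0,0],0.05],[[0,0,-5],[0,0,0],0.05],[[0,0,-5],[0,0,0],0.1],[[2,-4,-5],[0,0,0],0.1],[[3,-5,-4],[0,0,0],0.1],[[3,-5,0],[0,0,0],0.1],[[0,0,0],[0,0,0],0.1],[[0,0,0],[0,0,0],0.1]])

```text
time: 36.2
position: [0.5181, -0.1725, 0.2608]
tool_rot: [3.14, 0.042, -0.001]
ft_force: [-0.2, -0.4, 1.7]
grip_width: 0.548
grip_force: 0.0
```

Run:
```python
from h import *
s=ctrl.get_state();im=ctrl.get_image('wrist')[:,:,::-1]
sc=ctrl.get_image('side')[150:290,160:440,::-1]
cv2.imwrite("pics/f.png",np.vstack([cv2.resize(im[:300],(560,300)),cv2.resize(sc,(560,280),interpolation=cv2.INTER_CUBIC)]))
import pickle;pickle.dump(s,open('v6.pkl','wb'));print(s['position'])
```

```text
[ 0.51813323 -0.17253758  0.26079662]
```

View pics/f.png

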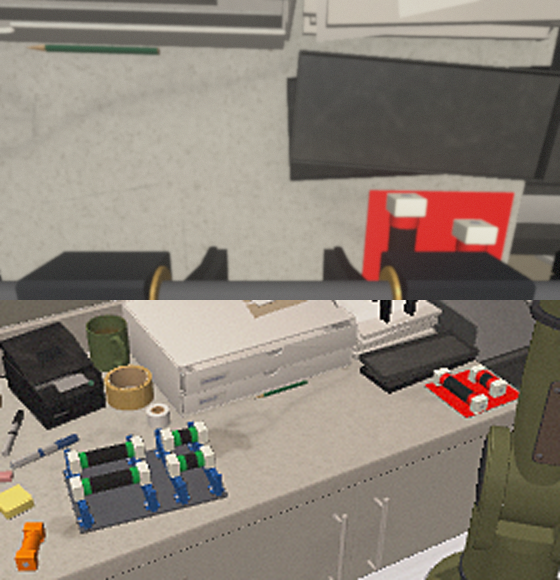

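```bash
python3 -c "
from bench import ctrl
print(ctrl.close_job())"
```

```text
the job is handed in; nothing more can be done
None
```

I handed the job in after about 36 s of robot time, with the four green rollers across their rows and the two red ones side by side on the mat. The last pictures showed all six in place and the sticky notes still where they were, but the hand-in returned no verdict, so I can't confirm it passed.

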